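Gauge how far the cheese has sunk in its mould

ROBOT

A 6-joint arm with a two-finger parallel gripper is mounted at the origin on the work surface. World frame = base frame: x ahead of the robot, y to its left, z up, the work surface at z = 0. Lengths are in m, angles in rad, forces in N, time in s.
With the tool pointing down it reaches from about 0.3 to 1 m from the base axis. Payload 5.1 kg.
Tool frame: the origin (TCP) lies at the very end of the fingers, on their centre line; the grasp point (between the pads) lies 19 mm behind it (tcp_to_grasp is the distance from the TCP to the grasp point, in m); z points along the fingers, y is the line along which they close (so a half turn about z gives the same grasp; the last joint's range is limited). The gripper opens to 95 mm and grips with 3 to 60 N. Pads are 20 mm wide; open, the fingers measure 119 mm over their backs; the gripper's body (75 mm by 180 mm) begins 59 mm behind the grasp point.
Start: joints at [-1.404, 0.124, 1.65, -0, 1.367, -0.083], TCP at [0.161, -0.63, 0.215] pointing down, gripper open.
Joint ranges: [-2.61, 2.61], [-1.02, 2.33], [0.03, 2.71], [-1.35, 4.49], [0.32, 2.68], [-2.91, 2.91]. Speed limits (rad/s): [2.57, 2.57, 3.14, 3.14, 3.14, 3.14].

INTERFACE

Orientations are given as a unit quaternion [x, y, z, w].
In Python, from rig import * gives the robot as it stands.
- The arm moves only by the tool send_rows, never from a script. Its argument "steps" is a list of rows, each a list of 5 numbers: the closure, from 0 (fully open) to 1 (shut), then the shift along the tool's x, y, z in mm, then the turn about the tool's z in rad. In form: [[fingers, tx, ty, tz, turn], ...]. A call has 1 to 12 rows; each row shifts and turns the commanded pose from where the row before left it, along the tool's axes as they then stand; what a row does not reach is not made up. A row lasts 1/10 s, in which the tool goes at most 50 mm and 8.59 degrees, less where a joint would pass 70% of its speed; a pose out of reach is approached as far as the arm can. A call with a gripper value outside its range is refused whole. The fingers move at their own pace and stop on an object; "squeeze" is the grip in N (left out, the last holds). Time passes only in rows, so rows that do not move let the fingers close. It gives the time, the measured TCP pose, the force, the opening and the grip force at its end, in the units of the state.
- get_obs(): the state, without advancing time (a new reading comes with each control period).
- capture(name): name is "scene" or "top"; returns the picture (384x512x3 uint8, red, green, blue); there is no depth.
- camera_params(name): a dict with "fx", "fy", "cx", "cy" (pixels), "R" (3x3) and "t" (3): a world point X has camera coordinates R X + t. Camera axes: x right, y down, z forward; pixel columns grow to the right and rows downward; lengths in m; the calibration is good to about 2 mm. A picture is of the moment at which its call begins. camera_params takes no time and is no camera call.
- finish_job(): hands the job in; it is judged then, once.
Trained networks look in the newest picture that a camera, given by its name, has taken for a name from the list of things; names that differ only in an ending like _2 or _b are one class to them, and where a whole thing is asked for, a point or a joint stands for the part that bears it (a point fixed in the world has none). Each returns a list of dicts, best first, with "p" (0 to 1); they miss things now and then, are a little off and sometimes report something else, mostly with a low value. They report only what shows in the picture. A call takes as long as a camera call. They do not tell look-alikes from the thing itself.
- masks_of(camera, label): "region" (384x512 bool, what is visible of it) and "pixel" ([column, row] in pixels, amid what is visible of it).
The state is a dict: "time_s": time; "joint_positions": joint angles; "joint_velocities": joint speeds; "effort": joint torques, N m; "tool_pos": TCP position; "tool_rot": TCP orientation; "force": force on the tool from outside, world axes, zero at the start; "moment": the same for the moment, N m; "gripper_width": opening from 0.0 (shut) to 1.0 (fully open); "finger_force": force on a finger pad.
Only numpy, scipy, OpenCV 4.12 (cv2) and the standard library are available. Lean on these libraries where they do the work, as an engineer would, in place of code of your own. Each camera call takes 0.05 s, during which the arm holds its last target. There are 200 camera calls.

TASK

Take the depth gauge by its knob and set it upright with its bridge across the rim of the cheese mould, the probe over the middle. Push the probe down gently until its foot rests on the follower plate inside, let go of the knob without shifting it, then press the lever fully down to lock the slide at that depth, and leave the gauge standing there. Do not disturb the other things on the board.

Things in the scene. Friction and masses are not known exactly. Their poses are not given: they have to be found in the camera images.
- mould: round open stainless cheese mould with small drain holes, 150 mm outside diameter at the rim, 110 mm high, wall 4 mm, fixed on the board. Origin: centre of its underside, z up; its yaw means nothing. In it a flat level white follower plate (132 mm diameter, two dark finger holes 40 mm off centre) lies on the pressed cheese and does not give way under a hand's pressure.
- mould_rim (a point): centre of the mould's mouth, at rim height (110 mm above the mould's origin). The follower's top lies somewhere between 45 and 72 mm below this point, different every time and not measured: that is the depth to be found.
- gauge: loose stainless depth gauge (0.6 to 0.95 kg in all) standing on the board. Bridge bar 190 mm long (own x), 40 mm wide (own y). Origin: centre of the bridge's underside, z up. Two flat end shoes, 55 to 95 mm either side of the centre, are to sit on the mould's rim. A 30 x 30 mm guide block for the probe stands on the middle, top 48 mm above the origin; on its own +x side is the lock lever.
- probe: the gauge's probe: rod 8 mm thick with ring marks, black knob on top, steel foot disc 20 mm across on a spring (2 N per mm, 4 mm of give). Origin: centre of the unpressed foot's underside, on the gauge's z axis. It starts drawn up at its stop, 1 mm above the gauge's origin, so lifting the knob lifts the whole gauge; slides down up to 85 mm. Slide friction 2.5 N, stays where left; weight 1.4 N.
- knob (a point): centre of the probe's black knob, 22 mm in diameter and 28 mm tall, 157 mm above the foot's underside. With the probe drawn up it is 158 mm above the bridge's underside. Take it with the fingers on the gauge's own y sides, clear of the lever.
- lever (a joint): cam lever of the slide lock: 0 = open, sticking up and outward at 55 degrees; 0.96 rad = fully down, level: the locked position (in this model the slide friction alone holds the probe, locked or not). Its pin runs along the gauge's y, 26 mm along +x from the rod and 40 mm above the gauge's origin. It stays where it is left; pressing its tab down takes about 2 to 5 N, and it meets a hard stop when fully down.
- lever_tab (a point): middle of the upper face of the lever's black thumb tab (16 x 24 mm), 44 mm from the lever's pin. Open it stands 48 mm along gauge x and 78 mm above the gauge's origin; fully down, 70 mm along x and 44 mm above it.
- wedge: bystander: block of blue cheese 75 x 100 x 85 mm, origin at the centre of its underside
- piece: bystander: smaller block of blue cheese 85 x 65 x 55 mm, origin at the centre of its underside
- jar: bystander: glass jar with a lid, 64 mm in diameter, 75 mm high, origin at the centre of its underside
- knife: bystander: broad cheese knife, 282 mm long, 20 mm high, lying flat along its own x, origin on its underside between blade and handle
There are look-alikes about, which are no part of the job. Leave any brown look-alike of the gauge alone.

How it is judged:
On the way:
1. the gauge sits level across the mould's rim and the probe's foot presses on the follower with more than 0.5 N, the lever still open (below 0.3 rad) (horizontal distance between gauge and mould_rim below 0.025 m and z of gauge in the frame of mould_rim between -0.003 and 0.003 m and angle between gauge's own z axis and vertical below 0.06 rad and contact force between probe and mould above 0.5 N and value of joint lever below 0.3 rad), for 0.2 s.
At the end, for the whole second after the job is handed in: The gauge stands at rest and level (within 0.06 rad) on the mould's rim (bridge underside within 3 mm of rim height, centre within 25 mm of the mould's axis), the probe's foot still bears on the follower (more than 0.3 N), and the lever is down (above 0.85 rad) (horizontal distance between gauge and mould_rim below 0.025 m and z of gauge in the frame of mould_rim between -0.003 and 0.003 m and angle between gauge's own z axis and vertical below 0.06 rad and contact force between probe and mould above 0.3 N and value of joint lever above 0.85 rad and linear speed of gauge below 0.01 m/s); the robot touches nothing.
It fails at once if the probe is pressed on the follower or mould with more than 15 N (contact force between probe and mould above 15 N).
It fails at once if the gauge is dropped or forced on the mould (more than 45 N) (contact force between gauge and mould above 45 N).
It fails at once if the gauge is tipped by more than 0.6 rad (angle between gauge's own z axis and vertical above 0.6 rad).
It fails at once if a bystander is shifted by more than 20 mm (distance of any of wedge, piece, jar, knife from where it was at the start of the episode above 0.02 m).
It also fails if it takes over 64 s, if anything falls off the work surface, if the arm or the gripper's body presses on something with over 40 N, if the wrist force passes 120 N, or if a joint passes its speed limit or range.

## Working session

There is one attempt and no reset: what is moved stays moved. The work goes in short steps, Python scripts to look and compute and a tool call to move; the robot and the scene stay as the last step left them, time stands still between calls to the robot, and variables do not carry over. Pictures are saved under pics/ and viewed, at most 10 in all, crops included, and the job is handed in when it is done.

Besides the shell and the picture viewer there is one more tool, called after "Emit:" as a command line: name --pt "numbers of a row" for each row, then --argument value for the rest. send_rows: Moves the arm, as the interface text tells. Its arguments: {"type":"object","properties":{"steps":{"type":"array","items":{"type":"array","items":{"type":"number"}}},"squeeze":{"type":"number"}},"required":["steps"]}

```bash
mkdir -p pics
cat > h.py <<'E'
from rig import *
import numpy as np, cv2
def save(n,im): cv2.imwrite('pics/'+n+'.png',im[:,:,::-1])
def proj(c,X):
    p=camera_params(c);q=p['R']@np.array(X,float)+np.array(p['t']);return np.array([p['fx']*q[0]/q[2]+p['cx'],p['fy']*q[1]/q[2]+p['cy']])
def onz(c,px,z):
    p=camera_params(c);R=np.array(p['R']);C=-R.T@np.array(p['t'])
    d=R.T@np.array([(px[0]-p['cx'])/p['fx'],(px[1]-p['cy'])/p['fy'],1]);return C+d*(z-C[2])/d[2]
E
python3 - <<'E'
from h import *
a=capture('scene');b=capture('top');save('s0',a);save('t0',b)
for c in('scene','top'):
    p=camera_params(c);print(c,p['fx'],-np.array(p['R']).T@np.array(p['t']))
    for l in('mould','gauge','probe','knob','lever','lever_tab','wedge','piece','jar','knife'):
        try:print(l,[(round(m['p'],2),[int(v) for v in m['pixel']],int(m['region'].sum())) for m in masks_of(c,l)][:4])
        except Exception as e:print(l,e)
E
```

```text
scene 372.42676758152385 [0.96100142 0.57410276 1.02190261]
mould [(0.63, [304, 283], 2926), (0.55, [213, 214], 48)]
gauge [(0.87, [283, 152], 500), (0.82, [179, 142], 601), (0.81, [222, 214], 750)]
probe [(0.58, [283, 125], 55), (0.45, [176, 120], 55), (0.42, [220, 193], 130)]
knob [(0.59, [284, 124], 63), (0.41, [173, 122], 72), (0.39, [224, 187], 69)]
lever []
lever_tab [(0.61, [182, 132], 42), (0.59, [215, 212], 13)]
wedge [(0.75, [204, 273], 1354)]
piece [(0.69, [188, 175], 568)]
jar [(0.76, [283, 217], 434)]
knife [(0.73, [320, 352], 1228), (0.35, [212, 213], 36)]
top 379.325125506495 [ 0.35103143 -0.11659253  1.371307  ]
mould [(0.96, [177, 160], 1797)]
gauge [(0.77, [320, 270], 623)]
probe [(0.53, [330, 278], 34), (0.47, [237, 104], 819)]
knob [(0.61, [324, 278], 68), (0.53, [286, 152], 40), (0.38, [420, 178], 34)]
lever [(0.58, [330, 263], 66), (0.51, [285, 141], 67)]
lever_tab [(0.73, [288, 153], 35), (0.47, [284, 142], 38)]
wedge [(0.9, [238, 106], 767), (0.73, [288, 157], 607)]
piece [(0.58, [352, 159], 532)]
jar [(0.55, [238, 196], 308)]
knife [(0.74, [138, 141], 682)]
```

View pics/s0.png

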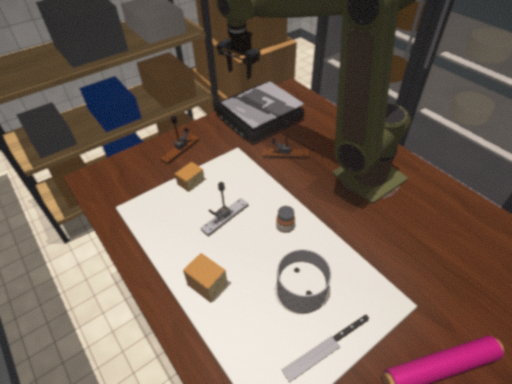

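View pics/t0.png

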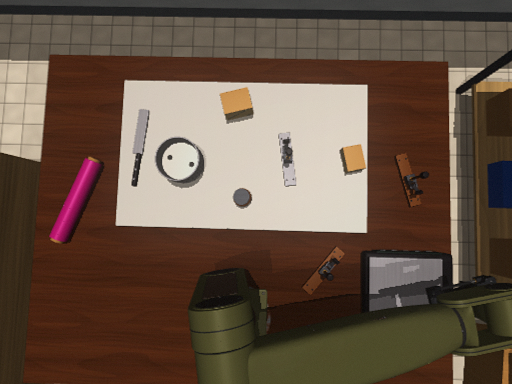

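The scene shows three gauges. The steel one stands on the white board, at scene (222,210) and top (287,158). Two brown look-alikes stand off the board, at scene (179,148) / top (410,180) and scene (284,150) / top (324,270). I choose the steel one and check it in a close crop. The mould is at top (180,160).

Run:
```python
from h import *
b=capture('top');a=capture('scene')
A=cv2.resize(a[170:245,185:265],None,fx=5,fy=5,interpolation=cv2.INTER_CUBIC)
B=cv2.resize(b[120:195,250:330],None,fx=5,fy=5,interpolation=cv2.INTER_CUBIC)
save('c1',np.hstack([A,B]))
ms=masks_of('top','mould')[0]['region']
cs,_=cv2.findContours(ms.astype(np.uint8),cv2.RETR_EXTERNAL,cv2.CHAIN_APPROX_NONE)
print('mould ell',cv2.fitEllipse(cv2.convexHull(max(cs,key=len))))
# predicted rim: fit a circle at z~.11(+board)
sc=masks_of('scene','knob')
for m in sc: print(m['p'],m['pixel'],onz('scene',m['pixel'],.16))
for px in([288,133],[282,133],[288,185],[296,184]): print(px,onz('top',px,.01))
# mould: rim outer ellipse centre
print('rim', onz('top',cv2.fitEllipse(cv2.convexHull(max(cs,key=len)))[0],.11))
```

```text
mould ell ((178.8419647216797, 159.7373504638672), (44.68149185180664, 51.651180267333984), 114.7289810180664)
0.5 [223.4, 191.8] [ 0.56835399 -0.14821102  0.16      ]
0.48 [174.0, 121.4] [ 0.51142903 -0.57957707  0.16      ]
[288, 133] [ 0.66263955 -0.16388608  0.01      ]
[282, 133] [ 0.66211099 -0.14205161  0.01      ]
[288, 185] [ 0.47250998 -0.16840949  0.01      ]
[296, 184] [ 0.47690923 -0.19705709  0.01      ]
rim [0.53909637 0.20545532 0.11      ]
```

View pics/c1.png

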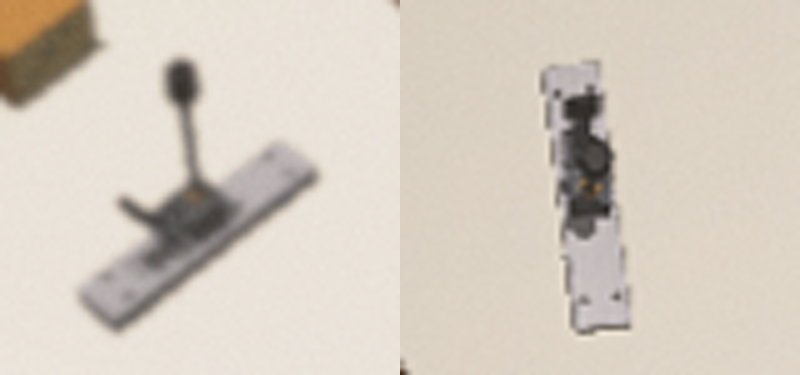

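The crop confirms the steel gauge. Its lever points to the far (+x world) end, towards top (287,141), and the knob is at top (289,151) and scene (221,186).

Run:
```python
from h import *
from scipy.optimize import least_squares,minimize
r=least_squares(lambda X:np.r_[proj('top',X)-[289,151.4],proj('scene',X)-[221.2,186]],[.57,-.15,.16]);print('knob',r.x,r.fun)
for z in(.01,.02):
  cr=[onz('top',p,z)[:2] for p in([279,134],[289.6,132.4],[285.4,186],[295.6,185])]
  t=(cr[0]+cr[1])/2;b=(cr[2]+cr[3])/2;print(z,'ctr',(t+b)/2,'len',np.linalg.norm(t-b),'w',np.linalg.norm(cr[0]-cr[1]),'yaw',np.arctan2(*(t-b)[::-1]))
# lever side check in scene: project tab for both yaw options
c=r.x.copy()
for s in(1,-1): print('tab',s,proj('scene',[c[0]+s*.048,c[1]-s*.005,.078]),proj('top',[c[0]+s*.048,c[1]-s*.005,.078]))
th=np.linspace(0,2*np.pi,90)
def cyl(c,x,y,z0):
    P=[proj(c,[x+.075*np.cos(t),y+.075*np.sin(t),z]) for z in(z0,z0+.11) for t in th]
    return cv2.convexHull(np.array(P,np.float32))
M={}
for c in('top','scene'):
    im=capture(c); m=[q for q in masks_of(c,'mould')][0]['region'].astype(np.uint8)
    cs,_=cv2.findContours(m,cv2.RETR_EXTERNAL,cv2.CHAIN_APPROX_NONE);M[c]=cv2.convexHull(max(cs,key=len)).astype(np.float32)
    save('m_'+c,im)
def cost(v):
    s=0
    for c in M:
        h=cyl(c,*v);i,_=cv2.intersectConvexConvex(h,M[c]);s+=1-i/(cv2.contourArea(h)+cv2.contourArea(M[c])-i)
    return s
q=minimize(cost,[.54,.205,.01],method='Nelder-Mead',options=dict(xatol=1e-4,initial_simplex=[[.54,.2,.0],[.56,.2,0],[.54,.22,0],[.54,.2,.02]]));print('mould',q.x,q.fun)
vis=[]
for c,(r0,c0) in dict(top=(120,140),scene=(235,260)).items():
    im=cv2.resize(cv2.imread(f'pics/m_{c}.png')[r0:r0+85,c0:c0+80],None,fx=5,fy=5)
    for z in(q.x[2],q.x[2]+.11):
        P=np.array([(proj(c,[q.x[0]+.075*np.cos(t),q.x[1]+.075*np.sin(t),z])-[c0-.5,r0-.5])*5 for t in th],int)
        cv2.polylines(im,[P],True,(0,0,255),1)
    vis.append(im)
cv2.imwrite('pics/mo.png',np.hstack(vis))
```

```text
knob [ 0.565719   -0.16283346  0.17297186] [ 3.52332412e-04 -4.36628685e-04  5.56208302e-04  6.06694624e-05]
0.01 ctr [ 0.56626179 -0.16393349] len 0.19252285912877495 w 0.03903676571136053 yaw 0.1406486960827499
0.02 ctr [ 0.56468074 -0.16358573] len 0.19110860900889567 w 0.03875000625413643 yaw 0.14064869608275005
tab 1 [210.83801412 211.44286388] [289.59902184 142.54452137]
tab -1 [236.23168998 199.9778457 ] [286.02571146 170.05504235]Traceback (most recent call last):
  File "<stdin>", line 24, in <module>
    res = _minimize_neldermead(fun, x0, args, callback, bounds=bounds,
                               **options)
    fxr = func(xr)
    fx = function(np.copy(x), *(wrapper_args + args))
  File "<stdin>", line 22, in cost
  File "<stdin>", line 12, in cyl
  File "h.py", line 5, in proj
    p=camera_params(c);q=p['R']@np.array(X,float)+np.array(p['t']);return np.array([p['fx']*q[0]/q[2]+p['cx'],p['fy']*q[1]/q[2]+p['cy']])
ValueError: time passes only in moves, steps and waits
```

```bash
sed -i 's/^def proj/import functools\n_cp=camera_params\ncamera_params=functools.lru_cache(None)(lambda n:_cp(n))\ndef proj/' h.py
python3 - <<'E'
from h import *
from scipy.optimize import minimize
from scipy.spatial.transform import Rotation as Ro
th=np.linspace(0,2*np.pi,90)
def cyl(c,x,y,z0):
    return cv2.convexHull(np.array([proj(c,[x+.075*np.cos(t),y+.075*np.sin(t),z]) for z in(z0,z0+.11) for t in th],np.float32))
M={};I={}
for c in('top','scene'):
    I[c]=capture(c); m=masks_of(c,'mould')[0]['region'].astype(np.uint8)
    cs,_=cv2.findContours(m,cv2.RETR_EXTERNAL,cv2.CHAIN_APPROX_NONE);M[c]=cv2.convexHull(max(cs,key=len)).astype(np.float32)
def cost(v):
    s=0
    for c in M:
        h=cyl(c,*v);i,_=cv2.intersectConvexConvex(h,M[c]);s+=1-i/(cv2.contourArea(h)+cv2.contourArea(M[c])-i)
    return s
q=minimize(cost,[.54,.205,.01],method='Nelder-Mead',options=dict(xatol=1e-4,initial_simplex=[[.54,.2,.0],[.56,.2,0],[.54,.22,0],[.54,.2,.02]]));print('mould',q.x,q.fun)
vis=[]
for c,(r0,c0) in dict(top=(120,140),scene=(235,260)).items():
    im=cv2.resize(I[c][r0:r0+85,c0:c0+80],None,fx=5,fy=5)
    for z in(q.x[2],q.x[2]+.11):
        P=np.array([(proj(c,[q.x[0]+.075*np.cos(t),q.x[1]+.075*np.sin(t),z])-[c0-.5,r0-.5])*5 for t in th],int)
        cv2.polylines(im,[P],True,(255,0,0),1)
    vis.append(im)
save('mo',np.hstack(vis))
o=get_obs();R=Ro.from_quat(o['tool_rot']).as_matrix();print(o['time_s'],o['tool_pos'],R.round(3).tolist(),o['force'])
E
```

```text
mould [ 0.53202697  0.20035215 -0.00828576] 1.0168997388163545
1.7 [ 0.16062549 -0.62982225  0.2146175 ] [[0.969, 0.247, -0.0], [0.247, -0.969, 0.0], [-0.0, -0.0, -1.0]] [ 0.62170473 -0.81141536 -0.24047545]
```

View pics/mo.png

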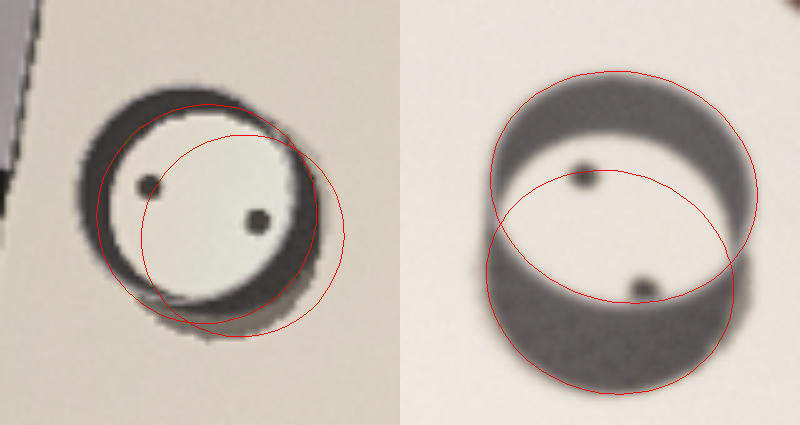

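The scene overlay fits the rim (centre about scene (304,272)), but the top overlay is off. In the top view the rim circle is centred about (177,158). I refit with rasterised hulls and move towards the gauge meanwhile.

Run:
```python
from h import *
from scipy.optimize import minimize
th=np.linspace(0,2*np.pi,90)
def cyl(c,x,y,z0):
    return cv2.convexHull(np.array([proj(c,[x+.075*np.cos(t),y+.075*np.sin(t),z]) for z in(z0,z0+.11) for t in th],np.float32))
def ras(h,f=8):
    im=np.zeros((384*2,512*2),np.uint8);cv2.fillPoly(im,[np.round((h+.5)*2*16).astype(np.int32)],1,shift=4);return im>0
M={}
for c in('top','scene'):
    capture(c); m=masks_of(c,'mould')[0]['region'].astype(np.uint8)
    cs,_=cv2.findContours(m,cv2.RETR_EXTERNAL,cv2.CHAIN_APPROX_NONE);M[c]=ras(cv2.convexHull(max(cs,key=len)).astype(np.float32))
def cost(v,cams):
    return sum((ras(cyl(c,*v))^M[c]).sum()/M[c].sum() for c in cams)
for cams in(['top'],['scene'],['top','scene']):
    q=minimize(lambda v:cost([v[0],v[1],.014],cams),[.54,.2],method='Nelder-Mead',options=dict(initial_simplex=[[.53,.2],[.56,.2],[.54,.22]]));print(cams,q.x,q.fun)
for z in(.115,.124): print(onz('top',[177.1,158.5],z))
```

```text
['top'] [0.54145013 0.21199939] 0.043235704323570434
['scene'] [0.54131834 0.2087773 ] 0.052544151075362824
['top', 'scene'] [0.5431565 0.2109573] 0.10443736079519614
[0.5423991 0.2102796 0.115    ]
[0.54102817 0.20793793 0.124     ]
```

Emit:
send_rows --pt "0 0 0 -20 0" --pt "0 0 0 -20 0" --pt "0 34 -23.5 0 0" --pt "0 34 -23.5 0 0" --pt "0 34 -23.5 0 0" --pt "0 34 -23.5 0 0" --pt "0 34 -23.5 0 0" --pt "0 34 -23.5 0 0" --pt "0 34 -23.5 0 0" --pt "0 34 -23.5 0 0" --pt "0 34 -23.5 0 0" --pt "0 34 -23.5 0 0" --squeeze 15

```text
time_s: 3.1
tool_pos: [0.4329, -0.3166, 0.2549]
tool_rot: [0.992, 0.125, 0.0, 0.0]
force: [-0.4, -0.4, 0.3]
gripper_width: 1.001
finger_force: 0.0
```

Emit:
send_rows --pt "0 34 -23.5 0 0" --pt "0 34 -23.5 0 0" --pt "0 34 -23.5 0 0" --pt "0 34 -23.5 0 0" --pt "0 32 -23.5 0 0" --pt "0 0 0 0 0.11" --pt "0 0 0 0 0" --pt "0 0 0 0 0"

```text
time_s: 3.9
tool_pos: [0.5656, -0.1628, 0.2546]
tool_rot: [0.997, 0.071, -0.0, 0.0]
force: [-0.1, 1.0, -0.1]
gripper_width: 0.998
finger_force: 0.0
```

```bash
cat > st.py <<'E'
from h import *
from scipy.spatial.transform import Rotation as Ro
import sys
o=get_obs();R=Ro.from_quat(o['tool_rot']).as_matrix();T=np.array(o['tool_pos'])
print(o['time_s'],T.round(4),'yaw',np.arctan2(R[1,0],R[0,0]).round(4),'tilt',R[2].round(3),'F',np.round(o['force'],1),o['gripper_width'],o['finger_force'])
if len(sys.argv)>3: print('tool delta mm',(R.T@(np.array([float(v) for v in sys.argv[1:4]])-T)*1e3).round(1))
E
python3 st.py .566 -.163 .154
```

```text
3.9 [ 0.5656 -0.1628  0.2546] yaw 0.1418 tilt [-0.  0. -1.] F [-0.1  1.  -0.1] 0.9983008766991763 0.0
tool delta mm [  0.4   0.2 100.6]
```

Emit:
send_rows --pt "0 0 0 30 0" --pt "0 0 0 30 0" --pt "0 0 0 25 0" --pt "0 0 0 15 0" --pt "0 0 0 0 0"

```text
time_s: 4.4
tool_pos: [0.5638, -0.1628, 0.152]
tool_rot: [0.998, 0.07, -0.002, -0.001]
force: [-0.9, -0.4, -0.5]
gripper_width: 0.996
finger_force: 0.0
```

Emit:
send_rows --pt "0.4 0 0 0 0" --pt "0.6 0 0 0 0" --pt "0.7 0 0 0 0" --pt "1 0 0 0 0" --pt "1 0 0 0 0" --pt "1 0 0 0 0" --pt "1 0 0 0 0" --pt "1 0 0 0 0" --squeeze 30

```text
time_s: 5.2
tool_pos: [0.5657, -0.1626, 0.1546]
tool_rot: [0.998, 0.07, -0.0, -0.0]
force: [-0.3, -0.1, 0.1]
gripper_width: 0.386
finger_force: 0.0
```

```bash
python3 st.py
python3 - <<'E'
from h import *
a=capture('scene');b=capture('top')
save('g1',np.hstack([cv2.resize(a[150:250,175:275],None,fx=4,fy=4),cv2.resize(b[110:210,240:340],None,fx=4,fy=4)]))
E
```

```text
5.2 [ 0.5657 -0.1626  0.1546] yaw 0.1399 tilt [-0. -0. -1.] F [-0.3 -0.1  0.1] 0.38635499471972334 0.0
```

View pics/g1.png

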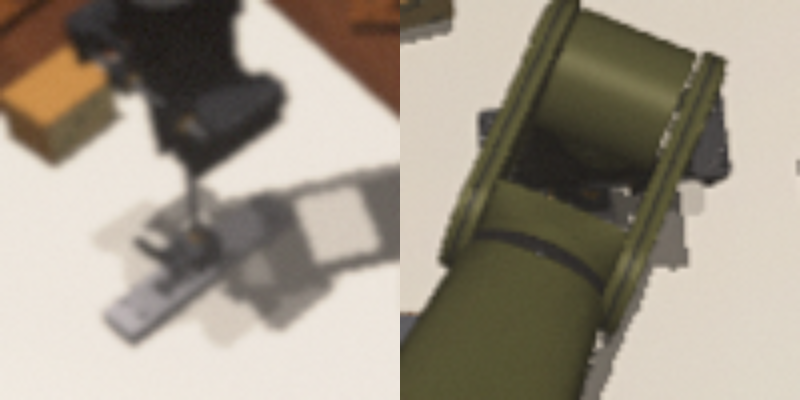

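The fingers surround the knob (left panel about (195,130)) and the gauge is still upright. They are still closing, so I continue.

Emit:
send_rows --pt "1 0 0 0 0" --pt "1 0 0 0 0" --pt "1 0 0 0 0" --pt "1 0 0 0 0" --pt "1 0 0 0 0" --pt "1 0 0 0 0"

```text
time_s: 5.9
tool_pos: [0.5657, -0.1626, 0.1546]
tool_rot: [0.998, 0.07, -0.0, -0.0]
force: [1.1, 0.7, 0.1]
gripper_width: 0.223
finger_force: 30.0
```

Emit:
send_rows --pt "1 0 0 -5 0" --pt "1 0 0 -10 0" --pt "1 0 0 -20 0" --pt "1 0 0 -25 0" --pt "1 0 0 -25 0" --pt "1 0 0 -25 0" --pt "1 0 0 -25 0" --pt "1 0 0 -20 0" --pt "1 0 0 -10 0" --pt "1 0 0 0 0" --pt "1 0 0 0 0"

```text
time_s: 7.0
tool_pos: [0.5652, -0.1626, 0.3181]
tool_rot: [0.998, 0.07, -0.001, -0.0]
force: [0.4, 0.4, -9.3]
gripper_width: 0.221
finger_force: 30.0
```

```bash
python3 st.py .542 .2105 .32
python3 - <<'E'
from h import *
a=capture('scene')
save('g2',cv2.resize(a[100:300,150:350],None,fx=3,fy=3))
E
```

```text
7.0 [ 0.5652 -0.1626  0.3181] yaw 0.1397 tilt [-0.002 -0.001 -1.   ] F [ 0.4  0.4 -9.3] 0.2206983039142886 29.998609183821827
tool delta mm [  29.  -372.7   -1.6]
```

View pics/g2.png

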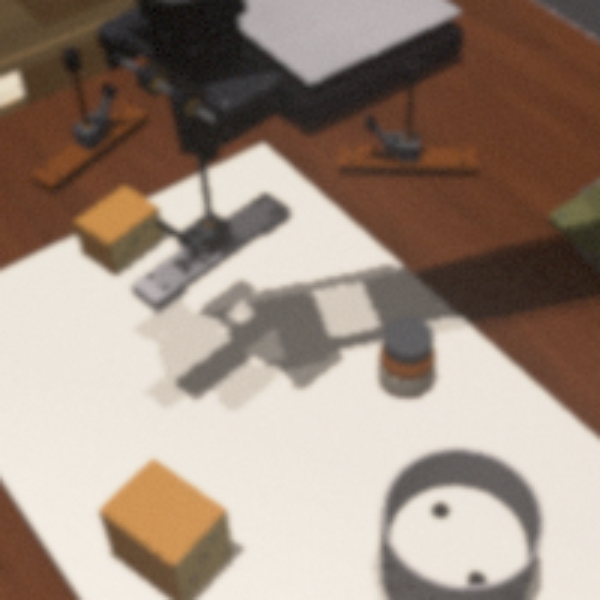

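The gauge hangs level in the grip (about 0.9 kg). Now over to the mould.

Emit:
send_rows --pt "1 1 -10 0 0" --pt "1 2 -20 0 0" --pt "1 2.5 -35 0 0" --pt "1 2.5 -40 0 0" --pt "1 3 -40 0 0" --pt "1 3 -40 0 0" --pt "1 3 -40 0 0" --pt "1 3 -40 0 0" --pt "1 3 -40 0 0" --pt "1 2.5 -35 0 0" --pt "1 2 -22 0 0" --pt "1 1.5 -10.7 0 0"

```text
time_s: 8.25
tool_pos: [0.5412, 0.2131, 0.3184]
tool_rot: [0.997, 0.071, -0.001, -0.0]
force: [-0.2, -0.2, -8.7]
gripper_width: 0.22
finger_force: 30.0
```

Emit:
send_rows --pt "1 0 0 0 0" --pt "1 0 0 0 0" --pt "1 0 0 20 0" --pt "1 0 0 10 0" --pt "1 0 0 5 0" --pt "1 0 0 0 0"

```text
time_s: 8.85
tool_pos: [0.5421, 0.2095, 0.2832]
tool_rot: [0.998, 0.069, -0.001, 0.0]
force: [1.0, -0.2, -8.3]
gripper_width: 0.223
finger_force: 30.0
```

```bash
python3 st.py .542 .2105 .263
python3 - <<'E'
from h import *
a=capture('scene');b=capture('top')
save('g3',np.hstack([cv2.resize(a[170:330,240:380],None,fx=3.5,fy=3.5)[:480],cv2.resize(b[110:210,125:225],None,fx=4,fy=4,)[:400]][:1]))
for c in('scene','top'):
    for l in('gauge','mould','lever_tab'): print(c,l,[(round(m['p'],2),[int(v) for v in m['pixel']]) for m in masks_of(c,l)])
E
```

```text
8.85 [0.5421 0.2095 0.2832] yaw 0.1387 tilt [-0.003  0.001 -1.   ] F [ 1.  -0.2 -8.3] 0.22278224612908384 29.99870140920393
tool delta mm [ 0.1 -1.  20.2]
scene gauge [(0.92, [305, 261]), (0.75, [179, 141]), (0.61, [276, 151])]
scene mould [(0.64, [304, 287])]
scene lever_tab [(0.49, [185, 135])]
top gauge [(0.76, [322, 272]), (0.62, [407, 179]), (0.56, [175, 168])]
top mould [(0.88, [189, 162])]
top lever_tab [(0.45, [167, 139]), (0.4, [418, 189])]
```

View pics/g3.png

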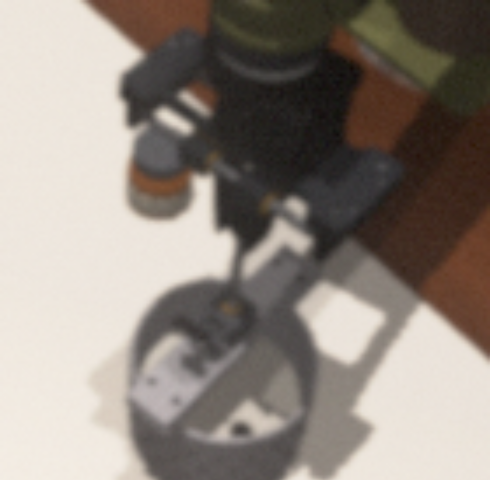

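The bridge hangs across the mould, its near shoe at about crop (170,390) over the rim. I lower it slowly.

Emit:
send_rows --pt "1 0 -1 5 0" --pt "1 0 0 4 0" --pt "1 0 0 2 0" --pt "1 0 0 1 0" --pt "1 0 0 1 0" --pt "1 0 0 1 0" --pt "1 0 0 1 0" --pt "1 0 0 0 0"

```text
time_s: 10.05
tool_pos: [0.5424, 0.2114, 0.2696]
tool_rot: [0.998, 0.07, -0.0, 0.0]
force: [-0.2, -0.5, -8.2]
gripper_width: 0.219
finger_force: 30.0
```

Emit:
send_rows --pt "1 0 0 1 0" --pt "1 0 0 1 0" --pt "1 0 0 1 0" --pt "1 0 0 1 0" --pt "1 0 0 1 0"

```text
time_s: 10.55
tool_pos: [0.5423, 0.2114, 0.2648]
tool_rot: [0.998, 0.07, -0.0, -0.0]
force: [-2.0, 0.6, -3.1]
gripper_width: 0.225
finger_force: 30.0
```

Emit:
send_rows --pt "1 0 0 1 0" --pt "1 0 0 1 0" --pt "1 0 0 1 0" --pt "1 0 0 1 0" --pt "1 0 0 1 0"

```text
time_s: 11.05
tool_pos: [0.5425, 0.2115, 0.2605]
tool_rot: [0.998, 0.07, 0.0, -0.0]
force: [-3.9, 0.9, 1.0]
gripper_width: 0.223
finger_force: 30.0
```

Emit:
send_rows --pt "1 0 0 3 0" --pt "1 0 0 4 0" --pt "1 0 0 5 0" --pt "1 0 0 5 0" --pt "1 0 0 5 0" --pt "1 0 0 5 0" --pt "1 0 0 5 0" --pt "1 0 0 4 0" --pt "1 0 0 2 0" --pt "1 0 0 0 0"

```text
time_s: 12.05
tool_pos: [0.5422, 0.2113, 0.2208]
tool_rot: [0.998, 0.07, -0.0, 0.0]
force: [-2.8, -0.7, -3.1]
gripper_width: 0.221
finger_force: 30.0
```

```bash
python3 st.py .5425 .2115 .2
python3 - <<'E'
from h import *
a=capture('scene')
save('g4',cv2.resize(a[170:330,240:380],None,fx=3.5,fy=3.5))
E
```

```text
12.05 [0.5422 0.2113 0.2208] yaw 0.1398 tilt [-0.001  0.    -1.   ] F [-2.8 -0.7 -3.1] 0.22122619195753399 29.999673561542295
tool delta mm [ 0.3 -0.1 20.8]
```

View pics/g4.png

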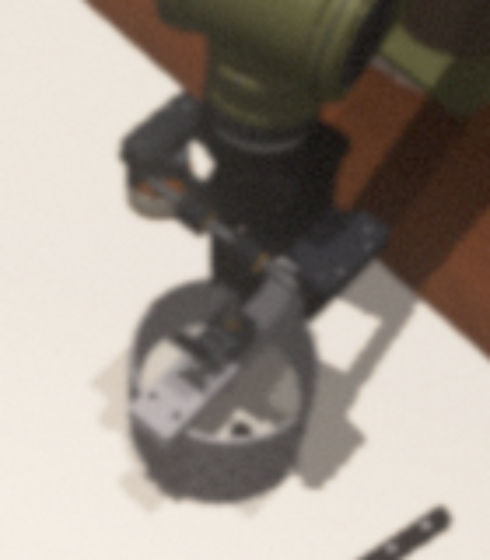

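The bridge sits on the rim and the probe is going down. I continue in small steps, watching the force.

Emit:
send_rows --pt "1 0 0 1 0" --pt "1 0 0 1 0" --pt "1 0 0 1 0"

```text
time_s: 12.4
tool_pos: [0.5423, 0.2114, 0.2191]
tool_rot: [0.998, 0.07, -0.0, -0.0]
force: [-6.2, -0.7, 1.0]
gripper_width: 0.224
finger_force: 30.0
```

Emit:
send_rows --pt "1 0 0 1 0" --pt "1 0 0 1 0"

```text
time_s: 12.6
tool_pos: [0.5422, 0.2114, 0.2171]
tool_rot: [0.998, 0.07, -0.0, 0.0]
force: [-5.4, -1.1, 0.9]
gripper_width: 0.221
finger_force: 30.0
```

Emit:
send_rows --pt "1 0 0 1 0"

```text
time_s: 12.7
tool_pos: [0.5422, 0.2114, 0.2161]
tool_rot: [0.998, 0.07, -0.0, -0.0]
force: [-5.3, -0.8, 1.5]
gripper_width: 0.225
finger_force: 30.0
```

Emit:
send_rows --pt "1 -0.5 0 1 0" --pt "1 -0.5 0 1 0"

```text
time_s: 12.9
tool_pos: [0.5422, 0.2114, 0.2144]
tool_rot: [0.998, 0.07, 0.001, -0.0]
force: [-1.3, 1.2, 1.4]
gripper_width: 0.222
finger_force: 30.0
```

Emit:
send_rows --pt "1 0 0 1 0" --pt "1 0 0 1 0"

```text
time_s: 13.1
tool_pos: [0.5421, 0.2114, 0.2122]
tool_rot: [0.998, 0.07, 0.001, -0.0]
force: [-2.0, -0.6, 1.9]
gripper_width: 0.222
finger_force: 30.0
```

Emit:
send_rows --pt "1 0 0 1 0" --pt "1 0 0 1 0"

```text
time_s: 13.3
tool_pos: [0.5421, 0.2114, 0.21]
tool_rot: [0.998, 0.07, 0.001, -0.0]
force: [-0.4, 0.7, 2.4]
gripper_width: 0.225
finger_force: 30.0
```

Emit:
send_rows --pt "1 0 0 1 0" --pt "1 0 0 0.5 0"

```text
time_s: 13.5
tool_pos: [0.5421, 0.2114, 0.2086]
tool_rot: [0.998, 0.07, 0.001, -0.0]
force: [0.6, 0.8, 2.6]
gripper_width: 0.222
finger_force: 30.0
```

Emit:
send_rows --pt "1 0 0 0 0"

```text
time_s: 13.6
tool_pos: [0.542, 0.2114, 0.2086]
tool_rot: [0.998, 0.07, 0.001, -0.0]
force: [3.0, 0.6, 1.9]
gripper_width: 0.221
finger_force: 30.0
```

Emit:
send_rows --pt "1 0 0 1 0" --pt "1 0 0 0.5 0"

```text
time_s: 13.8
tool_pos: [0.542, 0.2114, 0.2075]
tool_rot: [0.998, 0.07, 0.001, -0.0]
force: [1.7, 0.1, 4.5]
gripper_width: 0.225
finger_force: 30.0
```

Emit:
send_rows --pt "1 0 0 1 0" --pt "1 0 0 0 0"

```text
time_s: 14.0
tool_pos: [0.542, 0.2114, 0.2066]
tool_rot: [0.998, 0.07, 0.001, -0.0]
force: [2.5, 0.1, 4.7]
gripper_width: 0.221
finger_force: 30.0
```

Emit:
send_rows --pt "1 0 0 0.5 0" --pt "1 0 0 0 0" --pt "1 0 0 0 0"

```text
time_s: 14.3
tool_pos: [0.5421, 0.2114, 0.2064]
tool_rot: [0.998, 0.07, 0.001, -0.0]
force: [1.4, 0.3, 5.6]
gripper_width: 0.225
finger_force: 30.0
```

Emit:
send_rows --pt "1 0 0 0.5 0" --pt "1 0 0 0 0" --pt "1 0 0 0 0"

```text
time_s: 14.6
tool_pos: [0.5421, 0.2114, 0.2061]
tool_rot: [0.998, 0.07, 0.001, -0.0]
force: [1.3, 1.5, 5.9]
gripper_width: 0.224
finger_force: 30.0
```

The foot bears on the follower with roughly 4 N. I release the knob gently.

Emit:
send_rows --pt "1 0 0 0 0" --pt "1 0 0 0 0" --pt "1 0 0 0 0" --pt "0.7 0 0 0 0" --pt "0.6 0 0 0 0" --pt "0.4 0 0 0 0" --pt "0.3 0 0 0 0" --pt "0.3 0 0 0 0" --pt "0.3 0 0 0 0" --squeeze 4

```text
time_s: 15.5
tool_pos: [0.5413, 0.2112, 0.2045]
tool_rot: [0.998, 0.07, -0.0, 0.0]
force: [1.8, -0.1, -0.4]
gripper_width: 0.658
finger_force: 0.0
```

Emit:
send_rows --pt "0.3 0 0 0 0" --pt "0.3 0 0 -5 0" --pt "0.3 0 0 -15 0" --pt "0.3 0 0 -20 0" --pt "0.3 0 0 -20 0" --pt "0.3 0 0 -20 0" --pt "0.3 0 0 0 0"

```text
time_s: 16.2
tool_pos: [0.5433, 0.2118, 0.2901]
tool_rot: [0.998, 0.07, 0.004, -0.001]
force: [-0.2, 0.5, 0.6]
gripper_width: 0.703
finger_force: 0.0
```

```bash
python3 st.py
python3 - <<'E'
from h import *
a=capture('scene')
im=cv2.resize(a[190:310,245:365],None,fx=5,fy=5,interpolation=cv2.INTER_CUBIC)
c,s=np.cos(.14),np.sin(.14)
def G(x,y,z): return [.542+c*x-s*y,.2113+s*x+c*y,.124+z]
for P,col in((G(48,0,0) and G(.048,0,.078),(255,0,0)),(G(0,0,.101),(0,255,0)),(G(.095,.02,.0),(0,0,255)),(G(.095,-.02,0),(0,0,255))):
    q=(proj('scene',P)-[244.5,189.5])*5;print(q);cv2.circle(im,tuple(int(v) for v in q),4,col,-1)
for l in('knob','lever_tab'): print(l,[(round(m['p'],2),m['pixel']) for m in masks_of('scene',l)])
save('l1',im)
E
```

```text
16.2 [0.5433 0.2118 0.2901] yaw 0.1399 tilt [ 0.008 -0.001 -1.   ] F [-0.2  0.5  0.6] 0.7025348781028633 0.0
[251.9062032 386.7084219]
[316.12399454 304.32018031]
[213.30037766 545.94654749]
[157.11257712 497.55725985]
knob [(0.63, [309.3, 250.5]), (0.47, [175.7, 122.6]), (0.32, [206.3, 275.6])]
lever_tab [(0.49, [293.3, 271.7])]
```

View pics/l1.png

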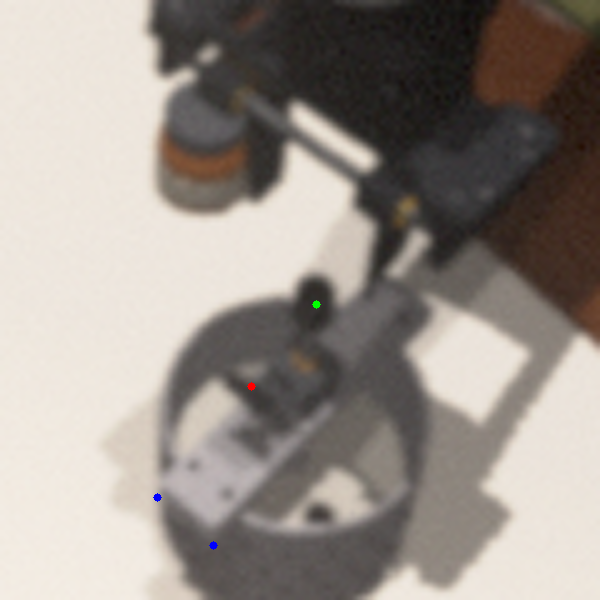

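The gauge stands level on the rim and the projected knob (316,304) matches the image. The open lever tab is at crop (250,385). Now the lever, with the fingers shut.

Emit:
send_rows --pt "1 25 -0.5 0 0" --pt "1 27 0 0 0" --pt "1 0 0 0 0" --pt "1 0 0 0 0" --pt "1 0 0 0 0" --pt "1 0 0 0 0" --pt "1 0 0 0 0" --pt "1 0 0 0 0" --pt "1 0 0 0 0" --pt "1 0 0 20 0" --pt "1 0 0 20 0" --pt "1 0 0 15 0" --squeeze 10

```text
time_s: 17.55
tool_pos: [0.5924, 0.2189, 0.2284]
tool_rot: [0.998, 0.07, -0.0, 0.0]
force: [0.2, 0.4, 0.1]
gripper_width: 0.004
finger_force: 0.0
```

```bash
python3 st.py
python3 - <<'E'
from h import *
import numpy as np
for a in np.radians([59,50,40,30,20,10,5]): print((26+52*np.cos(a)).round(1),(40+52*np.sin(a)).round(1))
E
```

```text
17.55 [0.5924 0.2189 0.2284] yaw 0.1398 tilt [-0.001  0.    -1.   ] F [0.2 0.4 0.1] 0.0044976912703054255 0.0
52.8 84.6
59.4 79.8
65.8 73.4
71.0 66.0
74.9 57.8
77.2 49.0
77.8 44.5
```

Emit:
send_rows --pt "1 0 0 8 0" --pt "1 0 0 6 0" --pt "1 0 0 4 0" --pt "1 2.5 0 3 0" --pt "1 2.5 0 3 0" --pt "1 2.5 0 3 0" --pt "1 2.5 0 3 0" --pt "1 2.5 0 3 0" --pt "1 2.5 0 4 0"

```text
time_s: 18.45
tool_pos: [0.61, 0.2216, 0.1946]
tool_rot: [0.998, 0.07, 0.003, -0.001]
force: [4.5, 0.5, 4.9]
gripper_width: 0.004
finger_force: 2.6
```

Emit:
send_rows --pt "1 1.5 0 4 0" --pt "1 1.5 0 4 0" --pt "1 1 0 4 0" --pt "1 1 0 3 0" --pt "1 0 0 2 0"

```text
time_s: 18.95
tool_pos: [0.612, 0.2216, 0.1744]
tool_rot: [0.998, 0.07, -0.001, 0.0]
force: [1.4, 0.2, 2.0]
gripper_width: 0.007
finger_force: 1.0
```

Emit:
send_rows --pt "1 0 0 1.5 0" --pt "1 0 0 1.5 0" --pt "1 0 0 0 0"

```text
time_s: 19.25
tool_pos: [0.6121, 0.2217, 0.172]
tool_rot: [0.998, 0.07, -0.001, 0.0]
force: [-0.2, -0.2, 0.8]
gripper_width: 0.001
finger_force: 0.3
```

Emit:
send_rows --pt "1 0 0 1 0" --pt "1 0 0 1 0" --pt "1 0 0 0 0"

```text
time_s: 19.55
tool_pos: [0.6123, 0.2217, 0.1703]
tool_rot: [0.998, 0.07, -0.0, 0.0]
force: [-0.7, 0.6, 0.9]
gripper_width: 0.005
finger_force: 0.4
```

Emit:
send_rows --pt "1 0 0 1 0" --pt "1 0 0 1 0" --pt "1 0 0 0 0"

```text
time_s: 19.85
tool_pos: [0.6124, 0.2217, 0.1691]
tool_rot: [0.998, 0.07, -0.0, 0.0]
force: [-1.7, -0.0, 3.9]
gripper_width: 0.008
finger_force: 2.2
```

Emit:
send_rows --pt "1 0 0 0.5 0" --pt "1 0 0 0.5 0" --pt "1 0 0 0 0"

```text
time_s: 20.15
tool_pos: [0.6125, 0.2218, 0.169]
tool_rot: [0.998, 0.07, -0.0, 0.0]
force: [-3.6, -1.4, 7.3]
gripper_width: 0.006
finger_force: 3.7
```

Emit:
send_rows --pt "1 0 0 1 0" --pt "1 0 0 0 0" --pt "1 0 0 0 0"

```text
time_s: 20.45
tool_pos: [0.6125, 0.2218, 0.1688]
tool_rot: [0.998, 0.07, -0.0, 0.0]
force: [-5.6, -1.7, 10.3]
gripper_width: 0.005
finger_force: 5.1
```

Emit:
send_rows --pt "1 0 0 -4 0" --pt "1 0 0 -10 0" --pt "1 0 0 -30 0" --pt "1 0 0 -40 0" --pt "1 0 0 -40 0" --pt "1 -40 0 -20 0" --pt "1 -45 0 0 0" --pt "1 -45 0 0 0" --pt "1 -45 0 0 0" --pt "1 -45 0 0 0" --pt "1 0 0 0 0"

```text
time_s: 21.55
tool_pos: [0.3913, 0.1908, 0.3109]
tool_rot: [0.998, 0.071, 0.001, -0.0]
force: [0.9, 0.1, 0.3]
gripper_width: 0.002
finger_force: 0.0
```

```bash
python3 st.py
python3 - <<'E'
from h import *
a=capture('scene');b=capture('top')
save('l2',np.hstack([cv2.resize(a[200:330,245:375],None,fx=3,fy=3,interpolation=cv2.INTER_CUBIC),cv2.resize(b[100:230,115:245],None,fx=3,fy=3,interpolation=cv2.INTER_CUBIC)]))
E
```

```text
21.55 [0.3913 0.1908 0.3109] yaw 0.1413 tilt [ 0.001 -0.001 -1.   ] F [0.9 0.1 0.3] 0.0023367473450977326 0.0
```

View pics/l2.png

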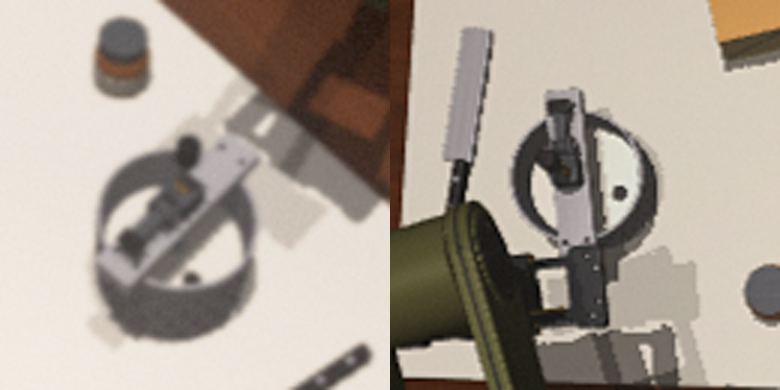

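The lever lies flat along the bridge (left panel (130,240), right panel (560,105)) and the gauge sits across the rim. A quick position check follows, and I hand in if it is good.

Run:
```python
from h import *
end=onz('top',[115+(566-390)/3,100+90/3],.134)   # far end of bridge, top face
ctr=end[:2]-.095*np.array([np.cos(.14),np.sin(.14)])
kn=onz('scene',[245+187/3,200+153/3],.225)
d=np.linalg.norm(ctr-[.542,.2105]);dk=np.linalg.norm(kn[:2]-[.542,.2105])
print(ctr,kn,d,dk)
if d<.015 and dk<.015: print(finish_job())
```

```text
[0.54113551 0.20841486] [0.54410264 0.21212895 0.225     ] 0.0022572456123718097 0.0026598073368751325
the job is handed in; nothing more can be done
None
```

I handed in the job: the gauge stands across the mould's rim about 2–3 mm off centre, its probe was pressed onto the follower with an estimated 4 N before I let go, and the lever was pressed to its stop; the result was not reported back.

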